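# Stow the cartridge and click the tray flap shut

## Task

Lay the white cartridge flat in the ribbed recess of the grey tray, lengthwise as the recess runs, and let go of it. Then swing the tray's flap over and press its free edge down past the spring catch until it clicks and stays shut by itself, pressing gently: anything over 18 N on the tray or flap cracks the acrylic. Leave the headshell, the loupe and the hex key where they are.

Things in the scene. Friction and masses are not known exactly. Their poses are not given: they have to be found in the camera images.
- cartridge: white plastic phono cartridge, loose, 14 g, a block 34 long (its x) x 18 wide (its y) x 16 high (its z) mm with a lower nose at +x; origin at the centre of its underside; it lies flat on the plank at the start, at any of three places beside the tray
- tray: grey acrylic tray with a hinged flap, fixed to the plank; origin on the plank under its middle; walls 22.5 mm high, 4 mm thick, inner floor 4 mm above the plank; the walls' outsides lie at x = -65 and +51 mm, y = -75 and +75 mm in its frame; x points from the hinge (robot side) to the catch, z up
- catch_foot (a point): on the plank under the catch, tray's x = 65 mm. Post 44 mm wide, x = 51 to 79 mm, with a sprung steel tooth 24 mm wide, bevelled on top, its tip 2.5 mm over the flap's edge; all under 14 mm above the shut flap. Its height is adjustable, up to 8 mm either way from tray to tray, and is not reported: feel it. The flap shuts at a joint value of -0.075 to +0.08
- recess (a point): centre of the recess on the tray's inner floor (4 mm above the plank); recess inside 42 mm along the tray's x, 26 mm along its y, edged by ribs 2 mm thick and 4 mm high; either end of the cartridge may face the catch; axes as the tray's
- flap (a joint): angle of the flap, rad: 0 level (about shut), growing as it opens, 1.65 to 1.85 at the start (standing up, leaning a little towards the robot). Its hinge spring throws it back open to 1.5 to 1.95 unless the catch holds it (about 1.5 N at the free edge when level)
- flap_hinge (a point): middle of the flap's hinge axis, 36 mm above the plank at the tray's x = -65 mm, axis along the tray's y. It turns with the flap: its x runs along the flap to the free edge, z out of the outer (upper when shut) face. The flap is a grey acrylic plate 4 mm thick, 140 mm wide along the hinge, 125 mm long, 70 g
- flap_edge (a point): middle of the flap's free edge, on the outer (upper when shut) face, 125 mm from the hinge axis; 29 to 48 mm above the plank when shut, by the catch's height. Pressed 20 to 25 mm in from here, the catch resists with about 7 to 10 N, gives way, and within about 1 mm more the flap bottoms on a firm rubber pad, which the force rising again shows
- headshell: black aluminium headshell, loose, about 60 x 27 x 12 mm; origin at the centre of its underside; leave it
- loupe: glass stylus loupe, loose, 41 mm across, 36 mm high; origin at the centre of its underside; leave it
- hex_key: steel L-shaped hex key, loose, 70 x 24 mm, 4 mm thick; origin under the middle of the long leg; leave it

How it is judged:
On the way:
1. the cartridge lies let go in the recess while the flap is still open (x of cartridge in the frame of recess between -0.006 and 0.006 m and y of cartridge in the frame of recess between -0.006 and 0.006 m and z of cartridge in the frame of recess between -0.003 and 0.003 m and angle between cartridge's own z axis and vertical below 0.15 rad and angle between the x axis of cartridge and the x axis of tray, either way round below 0.35 rad and contact force between cartridge and the fingers below 0.1 N and value of joint flap above 0.8 rad), for 0.2 s.
At the end, for the whole second after the job is handed in: The cartridge rests flat in the recess, let go (within 6 mm of its centre, 3 mm of its floor, 0.35 rad of its length either way round), and the flap is held shut by its catch alone (joint below 0.12 rad; uncaught, it springs up past 1.4) (x of cartridge in the frame of recess between -0.006 and 0.006 m and y of cartridge in the frame of recess between -0.006 and 0.006 m and z of cartridge in the frame of recess between -0.003 and 0.003 m and angle between cartridge's own z axis and vertical below 0.15 rad and angle between the x axis of cartridge and the x axis of tray, either way round below 0.35 rad and contact force between cartridge and the fingers below 0.1 N and value of joint flap below 0.12 rad and velocity of joint flap below 0.05 rad/s and linear speed of cartridge below 0.02 m/s); the robot touches nothing.
It fails at once if the robot presses on the tray or its flap with more than 18 N (contact force between tray and the fingers above 18 N or contact force between tray and the arm above 18 N).
It fails at once if the headshell, loupe or hex key is shifted by more than 15 mm (distance of any of headshell, loupe, hex_key from where it was at the start of the episode above 0.015 m).
It also fails if it takes over 62 s, if anything falls off the work surface, if the arm or the gripper's body presses on something with over 40 N, if the wrist force passes 120 N, or if a joint passes its speed limit or range.

## Robot

A 6-joint arm with a two-finger parallel gripper is mounted at the origin on the work surface. World frame = base frame: x ahead of the robot, y to its left, z up, the work surface at z = 0. Lengths are in m, angles in rad, forces in N, time in s.
With the tool pointing down it reaches from about 0.375 to 0.75 m from the base axis. Payload 9 kg.
Tool frame: the origin (TCP) lies at the very end of the fingers, on their centre line; the grasp point (between the pads) lies 19 mm behind it; z points along the fingers, y is the line along which they close (so a half turn about z gives the same grasp; the last joint's range is limited). The gripper opens to 85 mm and grips with 20 to 120 N. Pads are 22 mm wide; open, the fingers measure 114 mm over their backs; the gripper's body (76 mm by 85 mm) begins 54 mm behind the grasp point. The pads swing forward as they close: fully open they stand 13 mm farther back than shut.
Start: joints at [-1.464, 0.104, 0.097, 1.564, 0, 1.353], TCP at [0.191, -0.569, 0.231] pointing down, gripper open.
Joint ranges: [-2.99, 2.99], [-0.84, 1.86], [-1.1, 1.16], [-1.84, 2.11], [-1.51, 1.56], [-3.14, 3.14]. Speed limits (rad/s): [2.22, 2.22, 2.57, 3.14, 3.14, 3.14].

## Interface

Orientations are given as a unit quaternion [w, x, y, z].
In Python, from station import arm, eyes, hand_in, nets gives the robot as it stands.
- The arm moves only by the tool jog_arm, never from a script. Its argument "rows" is a list of rows, each a list of 7 numbers: the turn, a rotation vector about the tool's x, y, z as a fraction of full scale, then the shift along the tool's x, y, z as a fraction of full scale, then the finger opening in mm, from 0 to 85.4. In form: [[wx, wy, wz, tx, ty, tz, gripper], ...]. A call has exactly 5 rows; each row shifts and turns the commanded pose from where the row before left it, along the tool's axes as they then stand; what a row does not reach is not made up. Full scale, the value 1, is 0.02 m for a shift and 0.1 rad for a turn. A row lasts 1/8 s, in which the tool goes at most 62.5 mm and 10.7 degrees, less where a joint would pass 70% of its speed; a pose out of reach is approached as far as the arm can. A call with a number of a shift or a turn outside -1 to 1 is refused whole. A call with a gripper value outside its range is refused whole. The fingers move at their own pace and stop on an object; "newtons" is the grip in N (left out, the last holds). Time passes only in rows, so rows that do not move let the fingers close, or fill a call up. It gives the time, the measured TCP pose, the force, the opening and the grip force at its end, in the units of the state.
- arm.state(): the state, without advancing time (a new reading comes with each control period).
- eyes.read_camera(name): name is "scene" or "top"; returns a dict with "img" (480x640x3 uint8, red, green, blue), "depth" (480x640 float32, m along the optical axis (not along the pixel's ray), 0 where there is no reading), "camera_matrix" (3x3 intrinsics, pixels), "cam_to_world" (4x4, takes a point from camera to world coordinates). Camera axes: x right, y down, z forward; pixel columns grow to the right and rows downward; lengths in m; the calibration is good to about 2 mm. A picture is of the moment at which its call begins.
- hand_in(): hands the job in; it is judged then, once.
Trained networks look in a picture, given as the dict that the camera call returned (one of the last four; its "shot" number tells which), for a name from the list of things; names that differ only in an ending like _2 or _b are one class to them, and where a whole thing is asked for, a point or a joint stands for the part that bears it (a point fixed in the world has none). Each returns a list of dicts, best first, with "score" (0 to 1); they miss things now and then, are a little off and sometimes report something else, mostly with a low value. They report only what shows in the picture. A call takes as long as a camera call.
- nets.recognise(picture, thing): "box" ([left, top, right, bottom] in pixels, round what is visible of it).
- nets.silhouettes(picture, thing): "mask" (480x640 bool, what is visible of it) and "box" ([left, top, right, bottom] in pixels, round what is visible of it).
The state is a dict: "clock": time; "q": joint angles; "joint_velocities": joint speeds; "tau": joint torques, N m; "position": TCP position; "ee_rot": TCP orientation; "contact_force": force on the tool from outside, world axes, zero at the start; "torque": the same for the moment, N m; "gripper_width": finger opening in m; "gripper_force": force on a finger pad.
Only numpy, scipy, OpenCV 4.12 (cv2) and the standard library are available. Lean on these libraries where they do the work, as an engineer would, in place of code of your own. Each camera call takes 0.05 s, during which the arm holds its last target. There are 200 camera calls.

## Working session

There is one attempt and no reset: what is moved stays moved. The work goes in short steps, Python scripts to look and compute and a tool call to move; the robot and the scene stay as the last step left them, time stands still between calls to the robot, and variables do not carry over. Pictures are saved under pics/ and viewed, at most 10 in all, crops included, and the job is handed in when it is done.

Besides the shell and the picture viewer there is one more tool, called after "Request:" as name(argument=value, ...), one argument or row to a line, values as JSON. jog_arm: Moves the arm, as the interface text tells. Its arguments: {"type":"object","properties":{"rows":{"type":"array","items":{"type":"array","items":{"type":"number"}}},"newtons":{"type":"number"}},"required":["rows"]}

```bash
ls; mkdir -p pics; cat > h.py <<'E'
import numpy as np, cv2
from station import arm, eyes, hand_in, nets
def cloud(p):
    K=p["camera_matrix"];T=p["cam_to_world"];d=p["depth"]
    v,u=np.mgrid[:480,:640]
    c=np.stack([(u-K[0,2])/K[0,0]*d,(v-K[1,2])/K[1,1]*d,d],-1)
    return c@T[:3,:3].T+T[:3,3]
E
python3 - <<'E'
from h import *
s=arm.state();print(s)
for n in("top","scene"):
    p=eyes.read_camera(n);W=cloud(p);img=p["img"][:,:,::-1].copy()
    print(n,p["cam_to_world"].round(3).tolist())
    for t in("cartridge","tray","flap","catch_foot","headshell","loupe","hex_key"):
        for r in nets.silhouettes(p,t)[:2]:
            m=r["mask"]&(p["depth"]>0)
            if m.sum()<5: continue
            w=W[m];print(t,round(r["score"],2),[int(x) for x in r["box"]],m.sum(),"med",np.median(w,0).round(3),"p5",np.percentile(w,3,0).round(3),"p95",np.percentile(w,97,0).round(3))
    cv2.imwrite(f"pics/{n}0.png",img)
E
```

```text
pics
{'clock': 0.0, 'q': array([-1.46366512e+00,  1.04702504e-01,  9.64571247e-02,  1.56393657e+00,
       -1.40765496e-05,  1.35312380e+00]), 'joint_velocities': array([-0.00114772,  0.00071356, -0.00022936,  0.00036073, -0.00025474,
       -0.00010731]), 'tau': array([-7.42400389e-04, -5.56932235e+01,  5.03646898e+01,  1.70090731e-02,
       -4.04837983e-04,  2.04398657e-05]), 'position': array([ 0.19145538, -0.56826032,  0.23051379]), 'ee_rot': array([-6.92140213e-04,  9.86841537e-01,  1.61688900e-01,  3.12450126e-05]), 'contact_force': array([0.18095382, 0.30363345, 0.30088281]), 'torque': array([-0.02677834, -0.04222   , -0.01600646]), 'gripper_force': 0.0, 'gripper_width': 0.085379492508201}
top [[0.026, -0.997, 0.072, 0.501], [-0.999, -0.024, 0.027, -0.001], [-0.025, -0.072, -0.997, 0.795], [0.0, 0.0, 0.0, 1.0]]
cartridge 0.82 [458, 203, 479, 221] 223 med [ 0.609 -0.242  0.015] p5 [ 0.597 -0.257  0.005] p95 [ 0.62  -0.227  0.019]
tray 0.56 [307, 172, 416, 279] 6798 med [ 0.587 -0.067  0.005] p5 [ 0.515 -0.135  0.002] p95 [0.658 0.01  0.16 ]
flap 0.74 [309, 239, 399, 273] 569 m
[... 1207 characters left out ...]
5 [0.471 0.287 0.036]
flap 0.78 [252, 146, 320, 241] 4651 med [ 0.529 -0.037  0.102] p5 [ 0.503 -0.105  0.04 ] p95 [0.55  0.022 0.157]
catch_foot 0.96 [202, 145, 321, 304] 10525 med [ 0.546 -0.052  0.025] p5 [ 0.508 -0.134  0.002] p95 [0.665 0.02  0.153]
headshell 0.47 [188, 189, 220, 202] 188 med [ 0.444 -0.274  0.01 ] p5 [ 0.414 -0.291  0.   ] p95 [ 0.468 -0.258  0.012]
loupe 0.68 [451, 339, 495, 363] 150 med [0.645 0.269 0.002] p5 [0.62  0.254 0.   ] p95 [0.675 0.3   0.004]
loupe 0.61 [470, 238, 501, 268] 696 med [0.463 0.27  0.031] p5 [0.438 0.253 0.002] p95 [0.471 0.287 0.036]
hex_key 0.47 [450, 338, 498, 365] 213 med [0.648 0.265 0.002] p5 [ 0.621  0.253 -0.001] p95 [0.676 0.299 0.004]
```

```bash
python3 - <<'E'
import cv2,numpy as np
a=cv2.imread("pics/top0.png")[150:340,290:520]; a=cv2.resize(a,None,fx=3.4,fy=3.1,interpolation=cv2.INTER_CUBIC); print(a.shape)
cv2.imwrite("pics/topc.png",a)
b=cv2.imread("pics/scene0.png")[130:320,130:350]; cv2.imwrite("pics/scenec.png",cv2.resize(b,None,fx=3.1,fy=3.1,interpolation=cv2.INTER_CUBIC))
E
```

```text
(589, 782, 3)
```

View pics/topc.png

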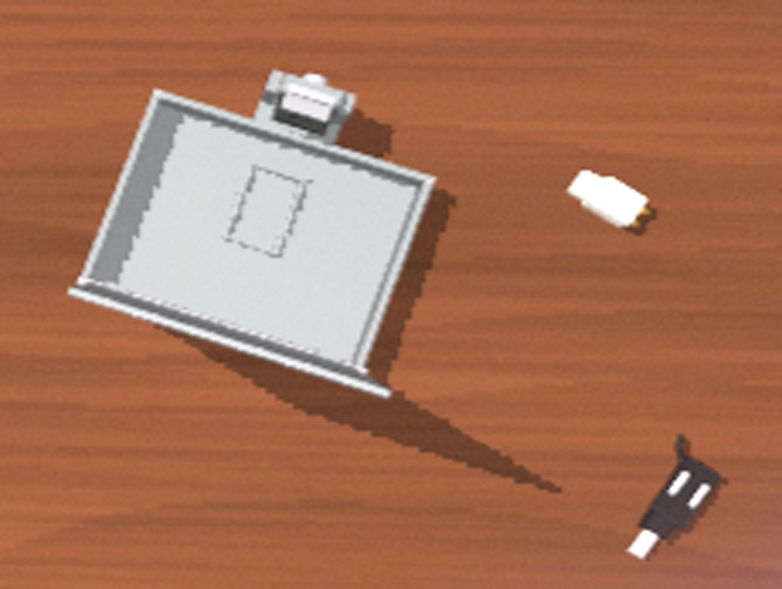

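View pics/scenec.png

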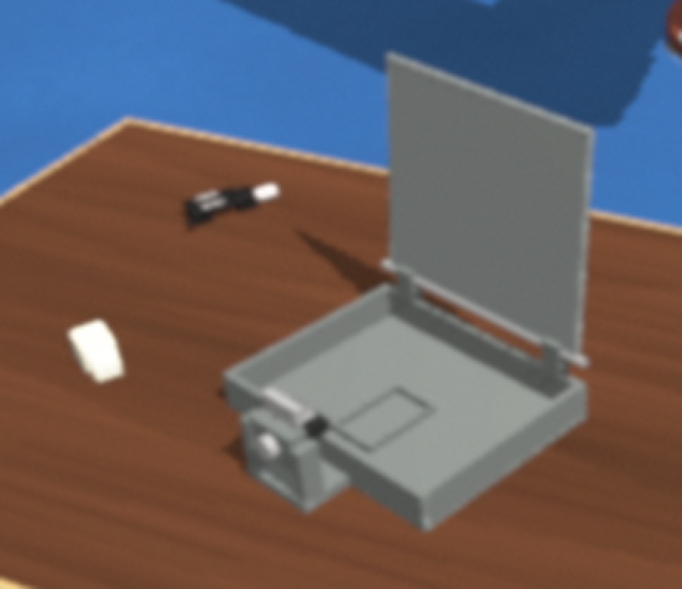

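The top crop shows the tray turned about -17°, with the recess around full-image pixel (368, 218). The catch is at about (380, 184). The cartridge is at (469, 213) with its nose to the upper left. The flap is upright and the headshell is well clear. Next I'll fit these accurately.

```bash
python3 - <<'E'
from h import *
from scipy.optimize import minimize
p=eyes.read_camera("top");W=cloud(p);img=p["img"];g=cv2.cvtColor(img,cv2.COLOR_RGB2GRAY).astype(float)
np.savez("top.npz",W=W,img=img)
# wall tops
reg=(W[...,0]>.48)&(W[...,0]<.72)&(W[...,1]>-.16)&(W[...,1]<.06)
m=reg&(W[...,2]>.018)&(W[...,2]<.026)
P=W[m][:,:2];print(len(P))
def out(q):  # distance of wall-top points to wall centreline rectangle
    c,s=np.cos(q[2]),np.sin(q[2]);d=P-q[:2];x=d@[c,s]+7;y=d@[-s,c]
    e=np.minimum(np.abs(np.abs(x)-56),1e9)
    x=(d@[c,s])*1000+7;y=d@[-s,c]*1000
    dx=np.abs(np.abs(x)-56);dy=np.abs(np.abs(y)-73)
    dd=np.minimum(dx+np.maximum(np.abs(y)-75,0),dy+np.maximum(np.abs(x)-58,0))
    return np.minimum(dd,8).sum()
best=min((minimize(out,[.585+a,-.06+b,t],method="Nelder-Mead",options=dict(xatol=1e-5,fatol=1e-3)) for a in(-.01,.01) for b in(-.01,.01) for t in(-.2,-.3,-.4)),key=lambda r:r.fun)
print("tray",best.x,best.fun/len(P))
# recess
m=np.zeros((480,640),bool);m[198:238,352:386]=True
G=g-cv2.medianBlur(g.astype(np.uint8),9).astype(float)
r=m&(G<-8);
R=W[r][:,:2].astype(np.float32);print("recess z",np.median(W[r][:,2]),len(R),cv2.minAreaRect(R*1000))
q=best.x;c,s=np.cos(q[2]),np.sin(q[2]);d=R-q[:2];print("recess in tray, extents",np.percentile(d@[c,s],[1,50,99]),np.percentile(d@[-s,c],[1,50,99]))
# cartridge
m=(abs(W[...,0]-.609)<.04)&(abs(W[...,1]+.242)<.04)&(W[...,2]>.006)
print("cart",m.sum(),cv2.minAreaRect(W[m][:,:2].astype(np.float32)*1000))
hi=m&(W[...,2]>.0135);print(hi.sum(),cv2.minAreaRect(W[hi][:,:2].astype(np.float32)*1000),np.median(W[hi],0))
# white mask
wm=np.zeros_like(m);wm[195:232,450:490]=(img.min(2)>140)[195:232,450:490]
print("white",wm.sum(),cv2.minAreaRect(W[wm][:,:2].astype(np.float32)*1000))
v,u=np.where(m);print([(a,b,round(z*1000)) for a,b,z in zip(u,v,W[m][:,2])][::6])
# catch, flap
f=reg&(W[...,2]>.1);print("flap",np.percentile(W[f],[2,98],0).round(3),len(W[f]))
d=W[...,:2]-q[:2];X=d@[c,s];Y=d@[-s,c];k=(X>.049)&(X<.085)&(abs(Y)<.03)
print("catch z",[(a,np.percentile(W[k&(abs(X-a)<.002)][:,2],[50,95]).round(4)) for a in(.052,.056,.06,.064,.068,.072,.076,.08)])
E
```

```text
579
tray [ 0.59204144 -0.06447294 -0.3172231 ] 1.2939804792655787
recess z 0.005029426384979496 197 ((564.1420288085938, -53.09442901611328), (37.8665771484375, 159.33587646484375), 64.21527862548828)
recess in tray, extents [-0.01600878  0.01263756  0.04766678] [-0.02038939 -0.01029597  0.01491311]
cart 222 ((606.9330444335938, -246.38833618164062), (45.80195236206055, 18.369625091552734), 56.67499542236328)
152 ((609.4722900390625, -242.5263671875), (30.99880599975586, 18.369625091552734), 56.67498779296875) [ 0.60770539 -0.24465823  0.01641652]
white 247 ((567.2774658203125, -129.33978271484375), (35.27967834472656, 286.3558044433594), 20.486881256103516)
[(np.int64(461), np.int64(205), 11), (np.int64(464), np.int64(206), 14), (np.int64(465), np.int64(207), 13), (np.int64(460), np.int64(208), 11), (np.int64(466), np.int64(208), 15), (np.int64(458), np.int64(209), 7), (np.int64(464), np.int64(209), 15), (np.int64(470), np.int64(209), 17), (np.int64(461), np.int64(210), 12), (np.int64(467), np.int64(210), 15), (np.int64(473), np.int64(210), 15), (np.int64(461), np.int64(211), 12), (
[... 536 characters left out ...]
), (np.int64(471), np.int64(216), 19), (np.int64(477), np.int64(216), 15), (np.int64(469), np.int64(217), 18), (np.int64(475), np.int64(217), 16), (np.int64(467), np.int64(218), 12), (np.int64(474), np.int64(218), 17), (np.int64(469), np.int64(219), 15), (np.int64(475), np.int64(219), 17), (np.int64(473), np.int64(220), 17), (np.int64(474), np.int64(221), 17)]
flap [[ 0.501 -0.098  0.116]
 [ 0.54   0.015  0.795]] 1674
catch z [(0.052, array([0.0291, 0.0402])), (0.056, array([0.0086, 0.0458])), (0.06, array([0.0382, 0.0495])), (0.064, array([0.0398, 0.0521])), (0.068, array([0.0345, 0.0533])), (0.072, array([0.0374, 0.0436])), (0.076, array([0.0386, 0.0418])), (0.08, array([0.0026, 0.0369]))]
```

```bash
cat >> h.py <<'E'
def atz(p,u,v,z):
    K=p["camera_matrix"];T=p["cam_to_world"]
    r=np.stack([(u-K[0,2])/K[0,0],(v-K[1,2])/K[1,1],np.ones(len(u))],-1)@T[:3,:3].T
    return (T[:3,3]+r*((z-T[2,3])/r[:,2])[:,None])[:,:2]
def proj(p,w):
    K=p["camera_matrix"];T=p["cam_to_world"];c=(np.atleast_2d(w)-T[:3,3])@T[:3,:3];return (c[:,:2]/c[:,2:])*[K[0,0],K[1,1]]+K[:2,2]
E
python3 - <<'E'
from h import *
from scipy.optimize import minimize
q=[ 0.59204144,-0.06447294,-0.3172231]
p=eyes.read_camera("top");img=p["img"];g=cv2.cvtColor(img,cv2.COLOR_RGB2GRAY)
G=g.astype(float)-cv2.medianBlur(g,9)
v,u=np.mgrid[200:236,354:384];sel=G[200:236,354:384]<-8
R=atz(p,u[sel],v[sel],.006)*1000
def cost(a,L,w):
    c,s=np.cos(a[2]),np.sin(a[2]);d=R-a[:2];x=d@[c,s];y=d@[-s,c]
    dx=abs(abs(x)-L/2)+np.maximum(abs(y)-w/2-1,0);dy=abs(abs(y)-w/2)+np.maximum(abs(x)-L/2-1,0)
    return np.minimum(np.minimum(dx,dy),5).sum()
o=[minimize(cost,[R[:,0].mean()+i,R[:,1].mean()+j,-.31],args=(44,28),method="Nelder-Mead") for i in(-4,0,4) for j in(-4,0,4)]
b=min(o,key=lambda r:r.fun);print("recess",b.x,b.fun/len(R),len(R),[round(r.fun/len(R),2) for r in o])
v,u=np.mgrid[195:232,450:490];sel=img.min(2)[195:232,450:490]>140
n,l,st,ce=cv2.connectedComponentsWithStats(sel.astype(np.uint8));k=1+st[1:,4].argmax();sel=l==k
C=atz(p,u[sel],v[sel],.015)*1000;rc=cv2.minAreaRect(C.astype(np.float32));print("cart",sel.sum(),rc)
big=cv2.resize(img[150:290,295:495][:,:,::-1],None,fx=4,fy=4,interpolation=cv2.INTER_CUBIC)
def draw(q,pts,z,col):
    c,s=np.cos(q[2]),np.sin(q[2]);w=[[q[0]+c*x-s*y,q[1]+s*x+c*y,z] for x,y in pts]
    a=((proj(p,np.array(w))-[295,150]+.5)*4).astype(np.int32);cv2.polylines(big,[a],True,col,1)
draw(q,[(-.065,-.075),(.051,-.075),(.051,.075),(-.065,.075)],.0225,(0,0,255))
draw(q,[(.051,-.022),(.079,-.022),(.079,.022),(.051,.022)],.03,(0,255,0))
draw([b.x[0]/1e3,b.x[1]/1e3,b.x[2]],[(-.022,-.014),(.022,-.014),(.022,.014),(-.022,.014)],.006,(0,0,255))
a=np.c_[cv2.boxPoints(rc)/1000,np.full(4,.015)];cv2.polylines(big,[((proj(p,a)-[295,150]+.5)*4).astype(np.int32)],True,(0,0,255),1)
cv2.imwrite("pics/fit.png",big)
E
```

```text
recess [ 5.98136426e+02 -6.99752660e+01 -3.20882323e-01] 1.2911077639145558 177 [np.float64(1.29), np.float64(1.29), np.float64(1.29), np.float64(1.29), np.float64(1.29), np.float64(1.29), np.float64(1.29), np.float64(1.29), np.float64(1.29)]
cart 247 ((609.4214477539062, -240.87921142578125), (36.94038391113281, 21.37263298034668), 56.882423400878906)
```

View pics/fit.png

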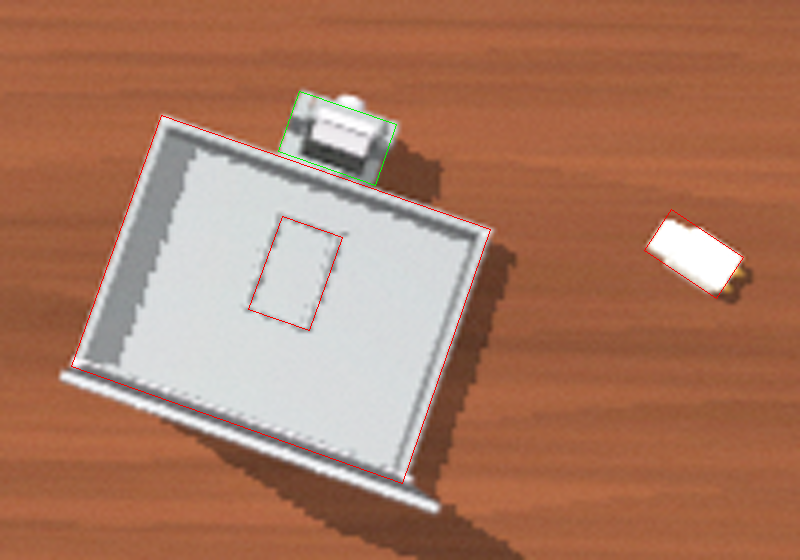

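```bash
cat > plan.py <<'E'
import sys,json
from h import *
from scipy.spatial.transform import Rotation as Ro
def go(xyz,yaw,grip,smax=1.0,k=None):
    s=arm.state();P=np.array(s["position"]);w=s["ee_rot"];R=Ro.from_quat([w[1],w[2],w[3],w[0]])
    Rt=Ro.from_euler("z",yaw)*Ro.from_euler("x",np.pi)
    print("at",P.round(4),"yaw",round(float(np.arctan2(*R.as_matrix()[[1,0],0])),3),"q",s["q"].round(2),"F",np.round(s["contact_force"],1),"t",s["clock"])
    rows=[]
    while len(rows)<50:
        d=R.inv().apply(np.array(xyz)-P)/.02;r=(R.inv()*Rt).as_rotvec()/.1
        n=max(abs(d).max()/smax,abs(r).max()) if k is None else k-len(rows)
        if (k is None and n<.02) or (k is not None and n<1):break
        n=max(1,n);d=(d/n).round(2);r=(r/n).round(2)
        rows.append([*r.tolist(),*d.tolist(),grip])
        P=P+R.apply(d*.02);R=R*Ro.from_rotvec(r*.1)
    while len(rows)%5: rows.append([0,0,0,0,0,0,grip])
    for i in range(0,len(rows),5): print(json.dumps(rows[i:i+5]).replace("-0.0,","0,").replace("0.0,","0,"))
    print("end",P.round(4))
if __name__=="__main__":
    a=[float(x) for x in sys.argv[1:]];go(a[:3],a[3],a[4],*(a[5:6]))
E
python3 plan.py .609 -.241 .10 .993 45
```

```text
at [ 0.1915 -0.5686  0.2313] yaw 0.325 q [-1.46  0.1   0.1   1.56  0.    1.35] F [-0.1 -0.4 -0.4] t 0.9
[[0, 0, -0.27, 1.0, -0.35, 0.26, 45.0], [0, 0, -0.26, 1.0, -0.32, 0.26, 45.0], [0, 0, -0.26, 1.0, -0.3, 0.26, 45.0], [0, 0, -0.26, 1.0, -0.27, 0.26, 45.0], [0, 0, -0.26, 1.0, -0.24, 0.25, 45.0]]
[[0, 0, -0.26, 1.0, -0.21, 0.25, 45.0], [0, 0, -0.26, 1.0, -0.19, 0.25, 45.0], [0, 0, -0.25, 1.0, -0.16, 0.25, 45.0], [0, 0, -0.25, 1.0, -0.13, 0.25, 45.0], [0, 0, -0.25, 1.0, -0.11, 0.25, 45.0]]
[[0, 0, -0.25, 1.0, -0.08, 0.25, 45.0], [0, 0, -0.25, 1.0, -0.06, 0.25, 45.0], [0, 0, -0.25, 1.0, -0.03, 0.25, 45.0], [0, 0, -0.25, 1.0, -0.01, 0.25, 45.0], [0, 0, -0.25, 1.0, 0.02, 0.25, 45.0]]
[[0, 0, -0.25, 1.0, 0.04, 0.25, 45.0], [0, 0, -0.25, 1.0, 0.07, 0.25, 45.0], [0, 0, -0.26, 1.0, 0.09, 0.25, 45.0], [0, 0, -0.26, 1.0, 0.12, 0.25, 45.0], [0, 0, -0.26, 1.0, 0.15, 0.25, 45.0]]
[[0, 0, -0.26, 1.0, 0.17, 0.25, 45.0], [0, 0, -0.26, 1.0, 0.2, 0.25, 45.0], [0, 0, -0.26, 1.0, 0.22, 0.25, 45.0], [0, 0, -0.26, 1.0, 0.25, 0.25, 45.0], [0, 0, -0.26, 1.0, 0.28, 0.26, 45.0]]
[[0, 0, -0.26, 1.0, 0.32, 0.26, 45.0], [0, 0, -0.01, 0.04, 0.01, 0.01, 45.0], [0, 0, 0, 0, 0, 0, 45.0], [0, 0, 0, 0, 0, 0, 45.0], [0, 0, 0, 0, 0, 0, 45.0]]
end [ 0.609  -0.241   0.0999]
```

Request:
jog_arm(
  rows=[
    [0, 0, -0.27, 1, -0.35, 0.26, 45],
    [0, 0, -0.26, 1, -0.32, 0.26, 45],
    [0, 0, -0.26, 1, -0.3, 0.26, 45],
    [0, 0, -0.26, 1, -0.27, 0.26, 45],
    [0, 0, -0.26, 1, -0.24, 0.25, 45],
  ],
  newtons=25,
)

```text
clock: 1.52
position: [0.2749, -0.5032, 0.2052]
ee_rot: [0.0, 0.974, 0.227, -0.0]
contact_force: [0.1, -1.0, 0.1]
gripper_width: 0.0449
gripper_force: 0.0
```

Request:
jog_arm(
  rows=[
    [0, 0, -0.26, 1, -0.21, 0.25, 45],
    [0, 0, -0.26, 1, -0.19, 0.25, 45],
    [0, 0, -0.25, 1, -0.16, 0.25, 45],
    [0, 0, -0.25, 1, -0.13, 0.25, 45],
    [0, 0, -0.25, 1, -0.11, 0.25, 45],
  ],
)

```text
clock: 2.15
position: [0.3543, -0.4409, 0.1802]
ee_rot: [0.0, 0.958, 0.288, -0.0]
contact_force: [0.0, -0.2, 0.4]
gripper_width: 0.0449
gripper_force: 0.0
```

Request:
jog_arm(
  rows=[
    [0, 0, -0.25, 1, -0.08, 0.25, 45],
    [0, 0, -0.25, 1, -0.06, 0.25, 45],
    [0, 0, -0.25, 1, -0.03, 0.25, 45],
    [0, 0, -0.25, 1, -0.01, 0.25, 45],
    [0, 0, -0.25, 1, 0.02, 0.25, 45],
  ],
)

```text
clock: 2.78
position: [0.4331, -0.3791, 0.1552]
ee_rot: [0.0, 0.938, 0.347, -0.0]
contact_force: [0.1, 0.7, 0.3]
gripper_width: 0.0451
gripper_force: 0.0
```

Request:
jog_arm(
  rows=[
    [0, 0, -0.25, 1, 0.04, 0.25, 45],
    [0, 0, -0.25, 1, 0.07, 0.25, 45],
    [0, 0, -0.26, 1, 0.09, 0.25, 45],
    [0, 0, -0.26, 1, 0.12, 0.25, 45],
    [0, 0, -0.26, 1, 0.15, 0.25, 45],
  ],
)

```text
clock: 3.4
position: [0.5123, -0.3171, 0.1302]
ee_rot: [0.0, 0.914, 0.407, -0.0]
contact_force: [-0.1, 0.2, -0.1]
gripper_width: 0.0453
gripper_force: 0.0
```

Request:
jog_arm(
  rows=[
    [0, 0, -0.26, 1, 0.17, 0.25, 45],
    [0, 0, -0.26, 1, 0.2, 0.25, 45],
    [0, 0, -0.26, 1, 0.22, 0.25, 45],
    [0, 0, -0.26, 1, 0.25, 0.25, 45],
    [0, 0, -0.26, 1, 0.28, 0.26, 45],
  ],
)

```text
clock: 4.03
position: [0.5928, -0.2536, 0.105]
ee_rot: [0.0, 0.885, 0.465, -0.0]
contact_force: [-0.1, -1.0, -0.3]
gripper_width: 0.0451
gripper_force: 0.0
```

Request:
jog_arm(
  rows=[
    [0, 0, -0.26, 1, 0.32, 0.26, 45],
    [0, 0, -0.01, 0.04, 0.01, 0.01, 45],
    [0, 0, 0, 0, 0, 0, 45],
    [0, 0, 0, 0, 0, 0, 45],
    [0, 0, 0, 0, 0, 0, 45],
  ],
)

```text
clock: 4.65
position: [0.6088, -0.2416, 0.1002]
ee_rot: [0.0, 0.879, 0.476, 0.0]
contact_force: [-0.3, -0.9, 0.3]
gripper_width: 0.045
gripper_force: 0.0
```

```bash
python3 plan.py .609 -.241 .0065 .993 45 .7
```

```text
at [ 0.6088 -0.2416  0.1002] yaw 0.992 q [-0.58  0.29  0.06  1.35 -0.    1.57] F [-0.3 -0.9  0.3] t 4.65
[[0, 0, 0, 0, 0, 0.7, 45.0], [0, 0, 0, 0.01, 0, 0.7, 45.0], [0, 0, 0, 0, 0, 0.7, 45.0], [0, 0, 0, 0.01, 0, 0.7, 45.0], [0, 0, 0, 0, 0, 0.7, 45.0]]
[[0, 0, -0.01, 0.01, -0.01, 0.7, 45.0], [0, 0, 0, 0, 0, 0.49, 45.0], [0, 0, 0, 0, 0, 0, 45.0], [0, 0, 0, 0, 0, 0, 45.0], [0, 0, 0, 0, 0, 0, 45.0]]
end [ 0.609  -0.241   0.0064]
```

Request:
jog_arm(
  rows=[
    [0, 0, 0, 0, 0, 0.7, 45],
    [0, 0, 0, 0.01, 0, 0.7, 45],
    [0, 0, 0, 0, 0, 0.7, 45],
    [0, 0, 0, 0.01, 0, 0.7, 45],
    [0, 0, 0, 0, 0, 0.7, 45],
  ],
)

```text
clock: 5.28
position: [0.6091, -0.2406, 0.0287]
ee_rot: [-0.0, 0.879, 0.476, -0.0]
contact_force: [0.4, -0.4, -0.6]
gripper_width: 0.0453
gripper_force: 0.0
```

Request:
jog_arm(
  rows=[
    [0, 0, -0.01, 0.01, -0.01, 0.7, 45],
    [0, 0, 0, 0, 0, 0.49, 45],
    [0, 0, 0, 0, 0, 0, 45],
    [0, 0, 0, 0, 0, 0, 10],
    [0, 0, 0, 0, 0, 0, 10],
  ],
  newtons=25,
)

```text
clock: 5.9
position: [0.6097, -0.2409, 0.0071]
ee_rot: [0.001, 0.879, 0.477, 0.0]
contact_force: [0.1, -0.9, 0.2]
gripper_width: 0.017
gripper_force: 26.3
```

Request:
jog_arm(
  rows=[
    [0, 0, 0, 0, 0, 0, 10],
    [0, 0, 0, 0, 0, 0, 10],
    [0, 0, 0, 0, 0, 0, 10],
    [0, 0, 0, 0, 0, 0, 10],
    [0, 0, 0, 0, 0, 0, 10],
  ],
)

```text
clock: 6.52
position: [0.6097, -0.2408, 0.007]
ee_rot: [0.001, 0.879, 0.477, 0.0]
contact_force: [0.1, 0.4, 5.9]
gripper_width: 0.017
gripper_force: 27.0
```

```bash
python3 plan.py .609 -.241 .06 .993 10 .9; python3 - <<'E'
from h import *
p=eyes.read_camera("top");cv2.imwrite("pics/g.png",cv2.resize(p["img"][150:290,400:540][:,:,::-1],None,fx=4,fy=4))
E
```

```text
at [ 0.6097 -0.2408  0.007 ] yaw 0.994 q [-0.58  0.35 -0.04  1.18 -0.    1.57] F [0.1 0.4 5.9] t 6.525
[[0.01, 0, 0, -0.01, -0.01, -0.9, 10.0], [0, 0, 0, -0.01, -0.01, -0.9, 10.0], [0.01, 0, 0.01, -0.01, 0, -0.85, 10.0], [0, 0, 0, 0, 0, 0, 10.0], [0, 0, 0, 0, 0, 0, 10.0]]
end [ 0.609  -0.2411  0.06  ]
```

Request:
jog_arm(
  rows=[
    [0, 0, 0, 0, 0, -0.9, 10],
    [0, 0, 0, 0, 0, -0.9, 10],
    [0, 0, 0, 0, 0, -0.9, 10],
    [0, 0, 0, 0, 0, -0.9, 10],
    [0, 0, 0, 0, 0, 0, 10],
  ],
)

```text
clock: 7.2
position: [0.6103, -0.2412, 0.0805]
ee_rot: [0.002, 0.879, 0.477, 0.001]
contact_force: [-0.5, 0.5, -0.3]
gripper_width: 0.0172
gripper_force: 26.3
```

```bash
python3 plan.py .598 -.070 .075 2.821 10 .9
```

```text
at [ 0.6103 -0.2412  0.0805] yaw 0.994 q [-0.58  0.29  0.04  1.31 -0.    1.57] F [-0.5  0.5 -0.3] t 7.2
[[0, 0, -1.0, 0.37, -0.28, 0.01, 10.0], [0, 0, -1.0, 0.4, -0.25, 0.01, 10.0], [0, 0, -1.0, 0.42, -0.2, 0.01, 10.0], [0, 0, -1.0, 0.44, -0.16, 0.01, 10.0], [0, 0, -1.0, 0.46, -0.12, 0.02, 10.0]]
[[0, 0, -1.0, 0.46, -0.07, 0.01, 10.0], [0, 0, -1.0, 0.47, -0.02, 0.02, 10.0], [0, 0, -1.0, 0.47, 0.02, 0.01, 10.0], [0, 0, -1.0, 0.46, 0.07, 0.02, 10.0], [0, 0, -1.0, 0.46, 0.12, 0.01, 10.0]]
[[0, 0, -1.0, 0.44, 0.16, 0.02, 10.0], [0, 0, -1.0, 0.42, 0.21, 0.01, 10.0], [0, 0.01, -1.0, 0.4, 0.25, 0.02, 10.0], [0, 0, -1.0, 0.37, 0.29, 0.02, 10.0], [0, 0.01, -1.0, 0.35, 0.32, 0.01, 10.0]]
[[0, 0, -1.0, 0.31, 0.35, 0.02, 10.0], [0, 0.01, -1.0, 0.27, 0.38, 0.01, 10.0], [0, 0, -1.0, 0.24, 0.41, 0.02, 10.0], [0, 0.01, -0.27, 0.05, 0.12, 0, 10.0], [0, 0, 0, 0, 0, 0, 10.0]]
end [ 0.598 -0.07   0.075]
```

View pics/g.png

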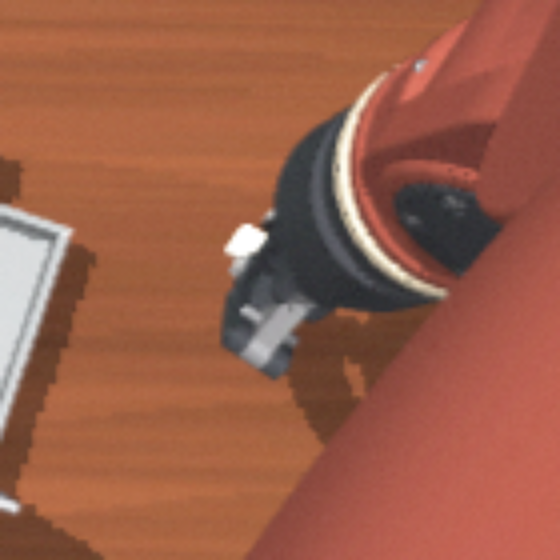

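The picture shows the cartridge in the fingers, with its white nose at about (245, 240) in the crop. I'll carry it over the tray and look again.

Request:
jog_arm(
  rows=[
    [0, 0, -1, 0.37, -0.28, 0.01, 10],
    [0, 0, -1, 0.4, -0.25, 0.01, 10],
    [0, 0, -1, 0.42, -0.2, 0.01, 10],
    [0, 0, -1, 0.44, -0.16, 0.01, 10],
    [0, 0, -1, 0.46, -0.12, 0.02, 10],
  ],
)

```text
clock: 7.82
position: [0.6052, -0.1932, 0.076]
ee_rot: [-0.001, 0.733, 0.681, -0.0]
contact_force: [-0.9, -0.1, 0.4]
gripper_width: 0.0172
gripper_force: 26.3
```

Request:
jog_arm(
  rows=[
    [0, 0, -1, 0.46, -0.07, 0.01, 10],
    [0, 0, -1, 0.47, -0.02, 0.02, 10],
    [0, 0, -1, 0.47, 0.02, 0.01, 10],
    [0, 0, -1, 0.46, 0.07, 0.02, 10],
    [0, 0, -1, 0.46, 0.12, 0.01, 10],
  ],
)

```text
clock: 8.45
position: [0.6018, -0.1464, 0.0746]
ee_rot: [-0.001, 0.542, 0.841, -0.0]
contact_force: [-0.1, 0.3, -0.8]
gripper_width: 0.0168
gripper_force: 26.3
```

Request:
jog_arm(
  rows=[
    [0, 0, -1, 0.44, 0.16, 0.02, 10],
    [0, 0, -1, 0.42, 0.21, 0.01, 10],
    [0, 0.01, -1, 0.4, 0.25, 0.02, 10],
    [0, 0, -1, 0.37, 0.29, 0.02, 10],
    [0, 0.01, -1, 0.35, 0.32, 0.01, 10],
  ],
)

```text
clock: 9.07
position: [0.5986, -0.0994, 0.073]
ee_rot: [-0.002, 0.317, 0.949, 0.0]
contact_force: [1.1, -0.1, -0.5]
gripper_width: 0.0175
gripper_force: 26.3
```

Request:
jog_arm(
  rows=[
    [0, 0, -1, 0.31, 0.35, 0.02, 10],
    [0, 0.01, -1, 0.27, 0.38, 0.01, 10],
    [0, 0, -1, 0.24, 0.41, 0.02, 10],
    [0, 0.01, -0.27, 0.05, 0.12, 0, 10],
    [0, 0, 0, 0, 0, 0, 10],
  ],
)

```text
clock: 9.7
position: [0.5967, -0.0692, 0.0726]
ee_rot: [-0.002, 0.16, 0.987, 0.001]
contact_force: [0.4, -0.2, 0.4]
gripper_width: 0.0171
gripper_force: 26.3
```

```bash
python3 plan.py .598 -.070 .0115 2.821 10 .6; python3 - <<'E'
from h import *
p=eyes.read_camera("scene");cv2.imwrite("pics/s1.png",cv2.resize(p["img"][90:320,170:390][:,:,::-1],None,fx=2.6,fy=2.6,interpolation=cv2.INTER_CUBIC))
E
```

```text
at [ 0.5967 -0.0692  0.0726] yaw 2.82 q [-0.33  0.14 -0.15  1.28  0.   -0.01] F [ 0.4 -0.2  0.4] t 9.7
[[0, -0.01, 0, -0.02, 0, 0.6, 10.0], [0, -0.01, 0, -0.02, 0, 0.6, 10.0], [0, -0.01, 0, -0.01, -0.01, 0.6, 10.0], [0, -0.01, -0.01, -0.02, 0, 0.6, 10.0], [0.01, 0, 0, -0.01, -0.01, 0.6, 10.0]]
[[0, 0, 0, 0, 0, 0.05, 10.0], [0, 0, 0, 0, 0, 0, 10.0], [0, 0, 0, 0, 0, 0, 10.0], [0, 0, 0, 0, 0, 0, 10.0], [0, 0, 0, 0, 0, 0, 10.0]]
end [ 0.598  -0.07    0.0116]
```

View pics/s1.png

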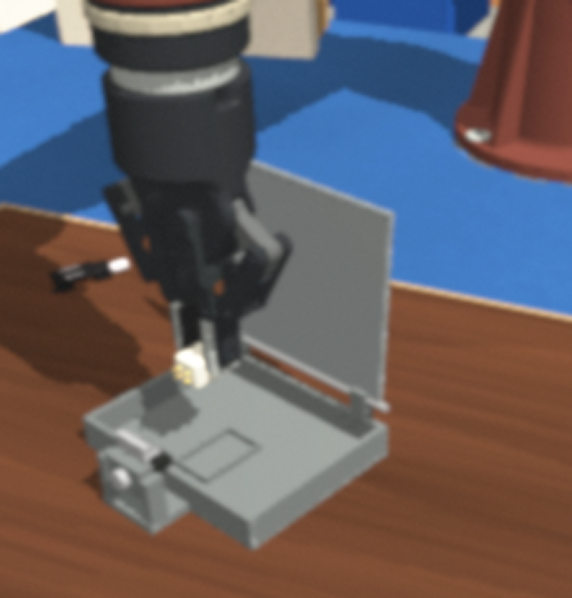

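```bash
python3 - <<'E'
from h import *
p=eyes.read_camera("scene");W=cloud(p);s=arm.state();P=s["position"]
d=W-P;c,s_=np.cos(-.32),np.sin(-.32);X=d[...,0]*c+d[...,1]*s_;Y=-d[...,0]*s_+d[...,1]*c;Z=d[...,2]
m=(abs(X)<.03)&(abs(Y)<.03)&(Z<.014)&(Z>-.02)
i=p["img"].astype(int);w=m&(i[...,0]>150)&(i[...,0]-i[...,2]>-5)
print(w.sum(),np.percentile(X[w],[2,25,50,75,98]).round(4),np.percentile(Y[w],[2,50,98]).round(4),np.percentile(Z[w],[2,50,98]).round(4))
img=p["img"].copy()
for x in(.017,):
  for y in(-.009,.009):
    for z in(-.007,.009):
      a=proj(p,P+[x*c-y*s_,x*s_+y*c,z])[0];print((x,y,z),a.round(1))
v,u=np.where(w);print(u.min(),u.max(),v.min(),v.max())
E
```

```text
192 [0.0026 0.0094 0.0137 0.0172 0.0202] [-0.0086  0.0055  0.0161] [-0.007   0.0042  0.0112]
(0.017, -0.009, -0.007) [237.7 233.8]
(0.017, -0.009, 0.009) [236.6 225. ]
(0.017, 0.009, -0.007) [245.6 238.2]
(0.017, 0.009, 0.009) [244.5 229.3]
237 254 222 238
```

Request:
jog_arm(
  rows=[
    [0, -0.01, 0, -0.02, 0, 0.6, 10],
    [0, -0.01, 0, -0.02, 0, 0.6, 10],
    [0, -0.01, 0, -0.01, -0.01, 0.6, 10],
    [0, -0.01, -0.01, -0.02, 0, 0.6, 10],
    [0.01, 0, 0, -0.01, -0.01, 0.5, 10],
  ],
)

```text
clock: 10.42
position: [0.5979, -0.0699, 0.0139]
ee_rot: [-0.0, 0.159, 0.987, 0.0]
contact_force: [0.3, -0.1, -0.5]
gripper_width: 0.0171
gripper_force: 26.3
```

```bash
python3 plan.py .598 -.070 .0115 2.821 10 .6
```

```text
at [ 0.5979 -0.0699  0.0139] yaw 2.822 q [-0.33  0.19 -0.21  1.17 -0.   -0.01] F [ 0.3 -0.1 -0.5] t 10.425
[[0, 0, 0.01, -0.01, 0, 0.12, 10.0], [0, 0, 0, 0, 0, 0, 10.0], [0, 0, 0, 0, 0, 0, 10.0], [0, 0, 0, 0, 0, 0, 10.0], [0, 0, 0, 0, 0, 0, 10.0]]
end [ 0.5981 -0.07    0.0115]
```

Request:
jog_arm(
  rows=[
    [0, 0, 0, 0, 0, 0.08, 10],
    [0, 0, 0, 0, 0, 0.04, 10],
    [0, 0, 0, 0, 0, 0, 10],
    [0, 0, 0, 0, 0, 0, 24],
    [0, 0, 0, 0, 0, 0, 32],
  ],
)

```text
clock: 11.05
position: [0.5983, -0.0701, 0.0128]
ee_rot: [0.0, 0.159, 0.987, -0.0]
contact_force: [0.2, -0.2, -0.4]
gripper_width: 0.0319
gripper_force: 0.0
```

Request:
jog_arm(
  rows=[
    [0, 0, 0, 0, 0, -0.1, 32],
    [0, 0, 0, 0, 0, -0.4, 32],
    [0, 0, 0, 0, 0, -1, 32],
    [0, 0, 0, 0, 0, -1, 32],
    [0, 0, 0, 0, 0, -1, 32],
  ],
)

```text
clock: 11.68
position: [0.5986, -0.0702, 0.0849]
ee_rot: [0.001, 0.159, 0.987, -0.0]
contact_force: [0.3, -0.1, -0.1]
gripper_width: 0.0317
gripper_force: 0.0
```

```bash
python3 - <<'E'
from h import *
p=eyes.read_camera("scene");cv2.imwrite("pics/s2.png",cv2.resize(p["img"][150:320,180:350][:,:,::-1],None,fx=3.5,fy=3.5,interpolation=cv2.INTER_CUBIC))
E
```

```text
(no output)
```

View pics/s2.png

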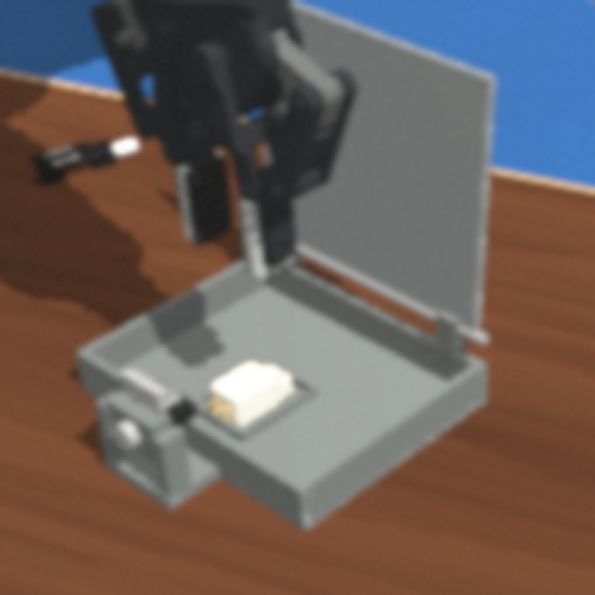

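The picture shows the cartridge lying in the recess at about (250, 393) in the crop. I'll go up and over the flap, then check the placing.

```bash
python3 - <<'E'
from plan import *
go([.590,-.066,.205],2.823,0,1.0)
go([.4827,-.0286,.205],2.823,0,1.0)
E
```

```text
at [ 0.6    -0.0706  0.0877] yaw 2.822 q [-0.33  0.13 -0.13  1.3   0.   -0.01] F [ 1.7 -0.8  3.8] t 11.725
[[0, 0.01, 0, 0.09, 0.01, -1.0, 0], [0, 0.01, 0, 0.09, 0.01, -1.0, 0], [0, 0.01, 0, 0.09, 0.01, -1.0, 0], [0, 0.01, 0, 0.09, 0.01, -1.0, 0], [0, 0.01, -0.01, 0.09, 0.01, -1.0, 0]]
[[0, 0, 0, 0.08, 0.01, -0.86, 0], [0, 0, 0, 0, 0, 0, 0], [0, 0, 0, 0, 0, 0, 0], [0, 0, 0, 0, 0, 0, 0], [0, 0, 0, 0, 0, 0, 0]]
end [ 0.59   -0.066   0.2049]
at [ 0.6    -0.0706  0.0877] yaw 2.822 q [-0.33  0.13 -0.13  1.3   0.   -0.01] F [ 1.7 -0.8  3.8] t 11.725
[[0, 0.01, 0, 1.0, 0.02, -0.95, 0], [0, 0.01, 0, 1.0, 0.03, -0.95, 0], [0, 0.01, 0, 1.0, 0.02, -0.95, 0], [0, 0.01, 0, 1.0, 0.02, -0.95, 0], [0, 0.01, -0.01, 1.0, 0.03, -0.94, 0]]
[[0, 0, 0, 1.0, 0.03, -0.94, 0], [0, 0, 0, 0.21, 0, -0.2, 0], [0, 0, 0, 0, 0, 0, 0], [0, 0, 0, 0, 0, 0, 0], [0, 0, 0, 0, 0, 0, 0]]
end [ 0.4827 -0.0286  0.205 ]
```

Request:
jog_arm(
  rows=[
    [0, 0, 0, 0, 0, -1, 0],
    [0, 0, 0, 0, 0, -1, 0],
    [0, 0, 0, 0, 0, -1, 0],
    [0, 0, 0, 0, 0, -1, 0],
    [0, 0, 0, 0.3, 0, -1, 0],
  ],
)

```text
clock: 12.35
position: [0.5923, -0.0682, 0.1839]
ee_rot: [0.0, 0.159, 0.987, -0.0]
contact_force: [0.0, 0.1, -0.5]
gripper_width: 0.0003
gripper_force: 0.0
```

Request:
jog_arm(
  rows=[
    [0, 0, 0, 1, 0, -1, 0],
    [0, 0, 0, 1, 0, -0.2, 0],
    [0, 0, 0, 1, 0, 0, 0],
    [0, 0, 0, 1, 0, 0, 0],
    [0, 0, 0, 1, 0, 0, 0],
  ],
)

```text
clock: 12.98
position: [0.4966, -0.0364, 0.2072]
ee_rot: [0.0, 0.159, 0.987, -0.0]
contact_force: [0.9, 0.4, 0.0]
gripper_width: 0.0002
gripper_force: 0.0
```

```bash
python3 - <<'E'
from plan import *
p=eyes.read_camera("top");W=cloud(p);img=p["img"]
a=[.5981,-.06998,-.3209];c,s=np.cos(a[2]),np.sin(a[2])
u0,v0=proj(p,[.598,-.07,.016])[0];v,u=np.mgrid[int(v0)-22:int(v0)+23,int(u0)-22:int(u0)+23]
big=cv2.resize(img[int(v0)-40:int(v0)+70,int(u0)-60:int(u0)+60][:,:,::-1],None,fx=5,fy=5,interpolation=cv2.INTER_CUBIC)
def draw(L,w,z,col):
    q=np.array([[a[0]+c*x-s*y,a[1]+s*x+c*y,z] for x,y in[(-L,-w),(L,-w),(L,w),(-L,w)]])
    cv2.polylines(big,[((proj(p,q)-[int(u0)-60,int(v0)-40]+.5)*5).astype(np.int32)],True,col,1)
draw(.017,.009,.02,(0,0,255));draw(.021,.013,.008,(0,255,0))
cv2.imwrite("pics/t2.png",big)
f=(W[...,2]>.12)&(W[...,2]<.175)
d=W[...,:2]-[.592,-.0645];X=d@[c,s];Y=d@[-s,c];f&=(X<-.05)&(X>-.12)&(abs(Y)<.075)
print("flap top",f.sum(),np.percentile(X[f],[2,50,98]).round(3),np.percentile(W[f][:,2],[50,98]).round(3))
go([.4827,-.0286,.205],2.823,0,1.0)
E
```

```text
Traceback (most recent call last):
IndexError: index -1 is out of bounds for axis 0 with size 0
```

View pics/t2.png

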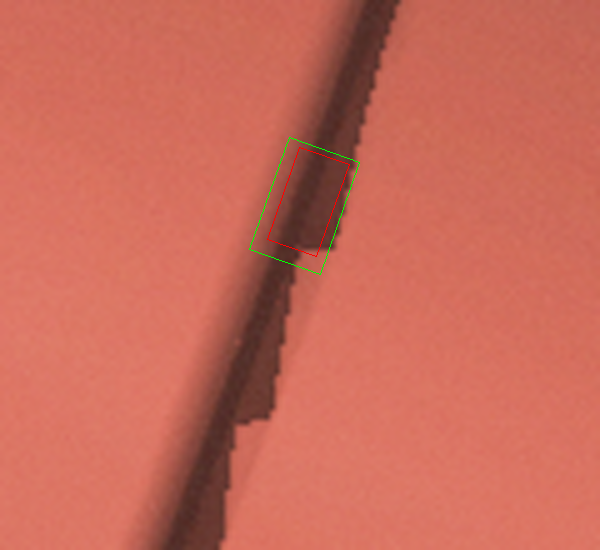

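The arm blocks the top view completely, so I'll check from the scene camera.

```bash
python3 - <<'E'
from plan import *
p=eyes.read_camera("scene");W=cloud(p);img=p["img"]
a=[.5981,-.06998,-.3209];c,s=np.cos(a[2]),np.sin(a[2])
o=np.array([195,130])
big=cv2.resize(img[130:310,195:355][:,:,::-1],None,fx=3.3,fy=3.3,interpolation=cv2.INTER_CUBIC)
def pl(pts,org,col):
    q=np.array([[org[0]+c*x-s*y,org[1]+s*x+c*y,z] for x,y,z in pts])
    cv2.polylines(big,[((proj(p,q)-o+.5)*3.3).astype(np.int32)],True,col,1)
def rect(L,w,z): return [(-L,-w,z),(L,-w,z),(L,w,z),(-L,w,z)]
pl(rect(.017,.009,.02),a,(0,0,255));pl(rect(.023,.015,.008),a,(0,255,0))
pl([(-.065,-.075,.0225),(.051,-.075,.0225),(.051,.075,.0225),(-.065,.075,.0225)],[.592,-.0645],(255,0,0))
cv2.imwrite("pics/s3.png",big)
d=W[...,:2]-a[:2];X=d@[c,s];Y=d@[-s,c];Z=W[...,2]
m=(abs(X)<.03)&(abs(Y)<.025)&(Z>.01)&(Z<.03);t=m&(Z>.0175)
print("top pts",t.sum(),cv2.minAreaRect(np.c_[X[t],Y[t]].astype(np.float32)*1000),"z",np.percentile(Z[t],[10,50,90]).round(4))
d=W[...,:2]-[.592,-.0645];X=d@[c,s];Y=d@[-s,c];f=(X<-.05)&(X>-.12)&(abs(Y)<.08)&(Z>.05)&(Z<.175)
fit=np.polyfit(Z[f],X[f],1);print("flap",f.sum(),"theta",np.pi/2-np.arctan(fit[0]),"x at .036",np.polyval(fit,.036), "X at .16",np.polyval(fit,.16))
go([.4827,-.0286,.205],2.823,0,1.0)
E
```

```text
top pts 101 ((6.795904159545898, 0.5142974853515625), (19.31505012512207, 23.508785247802734), 84.34969329833984) z [0.018  0.0188 0.0197]
flap 4162 theta 1.6649536302299577 x at .036 -0.06246834037326578 X at .16 -0.07417847224296487
at [ 0.4963 -0.0361  0.2075] yaw 2.822 q [-0.34 -0.21 -0.25  1.53  0.   -0.02] F [ 0.3 -0.6  0. ] t 13.075
[[0, 0.01, -0.01, 0.76, 0.14, 0.12, 0], [0, 0, 0, 0, 0, 0, 0], [0, 0, 0, 0, 0, 0, 0], [0, 0, 0, 0, 0, 0, 0], [0, 0, 0, 0, 0, 0, 0]]
end [ 0.4828 -0.0287  0.2051]
```

View pics/s3.png

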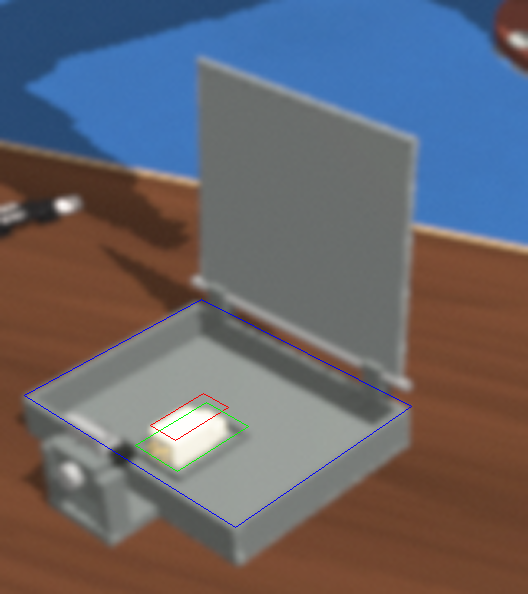

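Depth puts the cartridge top at about 19 mm, level and inside the ribs, so the placing is good. The flap stands at θ≈1.665. Next I'll plan the arc.

```bash
python3 - <<'E'
import numpy as np
pts=[(-.0998,.2075),(-.0998,.19),(-.0998,.172),(-.0998,.155),(-.0998,.14),(-.0998,.14)]
N=15
for i in range(N):
    th=1.66+(0.25-1.66)*i/(N-1); r=.104+.006*i/(N-1)
    pts.append((-.076+r*np.cos(th),.036+r*np.sin(th)))
pts=np.array(pts);d=-np.diff(pts,axis=0)/.02
pos=pts[0].copy()
for i in range(len(d)):
    q=np.round((pos-pts[i+1])/.02,2);pos=pos-q*.02
    print(i,q.tolist(),(pos*1000).round(1))
E
```

```text
0 [0.0, 0.87] [-99.8 190.1]
1 [0.0, 0.91] [-99.8 171.9]
2 [0.0, 0.84] [-99.8 155.1]
3 [0.0, 0.75] [-99.8 140.1]
4 [0.0, 0.0] [-99.8 140.1]
5 [-0.73, 0.03] [-85.2 139.5]
6 [-0.52, -0.05] [-74.8 140.5]
7 [-0.53, 0.02] [-64.2 140.1]
8 [-0.52, 0.06] [-53.8 138.9]
9 [-0.52, 0.12] [-43.4 136.5]
10 [-0.51, 0.17] [-33.2 133.1]
11 [-0.48, 0.22] [-23.6 128.7]
12 [-0.47, 0.27] [-14.2 123.3]
13 [-0.44, 0.31] [ -5.4 117.1]
14 [-0.4, 0.36] [  2.6 109.9]
15 [-0.37, 0.41] [ 10.  101.7]
16 [-0.33, 0.43] [16.6 93.1]
17 [-0.28, 0.47] [22.2 83.7]
18 [-0.24, 0.5] [27.  73.7]
19 [-0.18, 0.52] [30.6 63.3]
```

Request:
jog_arm(
  rows=[
    [0, 0, 0, 0, 0.1, 0.9, 0],
    [0, 0, 0, 0, 0, 0.9, 0],
    [0, 0, 0, 0, 0, 0.85, 0],
    [0, 0, 0, 0, 0, 0.7, 0],
    [0, 0, 0, 0, 0, 0, 0],
  ],
)

```text
clock: 13.7
position: [0.4973, -0.0346, 0.1379]
ee_rot: [-0.001, 0.159, 0.987, 0.0]
contact_force: [-0.5, 0.7, 0.7]
gripper_width: -0.0001
gripper_force: 0.0
```

Request:
jog_arm(
  rows=[
    [0, 0, 0, -0.7, 0, 0, 0],
    [0, 0, 0, -0.52, 0, -0.1, 0],
    [0, 0, 0, -0.53, 0, 0, 0],
    [0, 0, 0, -0.52, 0, 0.06, 0],
    [0, 0, 0, -0.52, 0, 0.12, 0],
  ],
)

```text
clock: 14.32
position: [0.5518, -0.0525, 0.1379]
ee_rot: [0.0, 0.159, 0.987, -0.0]
contact_force: [0.3, 0.3, 0.1]
gripper_width: -0.0001
gripper_force: 0.3
```

```bash
cat > tr.py <<'E'
from h import *
s=arm.state();P=s["position"];c,s_=np.cos(-.32),np.sin(-.32);d=P[:2]-np.array([.592,-.0645])
print("tray xyz mm",(d@[c,s_]*1e3).round(1),(d@[-s_,c]*1e3).round(1),(P[2]*1e3).round(1),"F",np.round(s["contact_force"],2),"t",s["clock"])
E
python3 tr.py; python3 - <<'E'
from h import *
p=eyes.read_camera("scene");W=cloud(p);c,s=np.cos(-.32),np.sin(-.32)
d=W[...,:2]-[.592,-.0645];X=d@[c,s];Y=d@[-s,c];Z=W[...,2]
for t in nets.silhouettes(p,"flap")[:1]:
    f=t["mask"]&(Z>.04)&(X<0.06)&(X>-.12)&(abs(Y)<.08)
    fit=np.polyfit(Z[f],X[f],1);print("flap",f.sum(),"theta",np.pi/2-np.arctan(fit[0]),"x at .036",np.polyval(fit,.036))
cv2.imwrite("pics/s4.png",p["img"][60:320,150:400,::-1])
E
```

```text
tray xyz mm -42.0 -1.3 137.9 F [0.32 0.34 0.07] t 14.325
flap 2927 theta 1.250066622468768 x at .036 -0.06179167500667963
```

The flap is following as planned, with θ at about 1.25. I'll continue along the arc.

Request:
jog_arm(
  rows=[
    [0, 0, 0, -0.51, 0, 0.22, 0],
    [0, 0, 0, -0.48, 0, 0.22, 0],
    [0, 0, 0, -0.47, 0, 0.27, 0],
    [0, 0, 0, -0.44, 0, 0.31, 0],
    [0, 0, 0, -0.4, 0, 0.36, 0],
  ],
)

```text
clock: 15.05
position: [0.5952, -0.0669, 0.1097]
ee_rot: [-0.0, 0.159, 0.987, 0.0]
contact_force: [-0.5, -0.4, 0.6]
gripper_width: 0.0
gripper_force: 0.5
```

Request:
jog_arm(
  rows=[
    [0, 0, 0, -0.37, 0, 0.41, 0],
    [0, 0, 0, -0.33, 0, 0.43, 0],
    [0, 0, 0, -0.28, 0, 0.47, 0],
    [0, 0, 0, -0.24, 0, 0.5, 0],
    [0, 0, 0, -0.18, 0, 0.3, 0],
  ],
)

```text
clock: 15.68
position: [0.6213, -0.0756, 0.0673]
ee_rot: [-0.0, 0.159, 0.987, 0.0]
contact_force: [-1.0, -0.1, 0.7]
gripper_width: 0.0001
gripper_force: 0.6
```

```bash
python3 tr.py; python3 - <<'E'
from h import *
p=eyes.read_camera("scene")
cv2.imwrite("pics/s5.png",cv2.resize(p["img"][100:320,150:370,::-1],None,fx=2.6,fy=2.6))
E
```

```text
tray xyz mm 31.3 -1.3 67.3 F [-1.04 -0.13  0.72] t 15.675
```

View pics/s5.png

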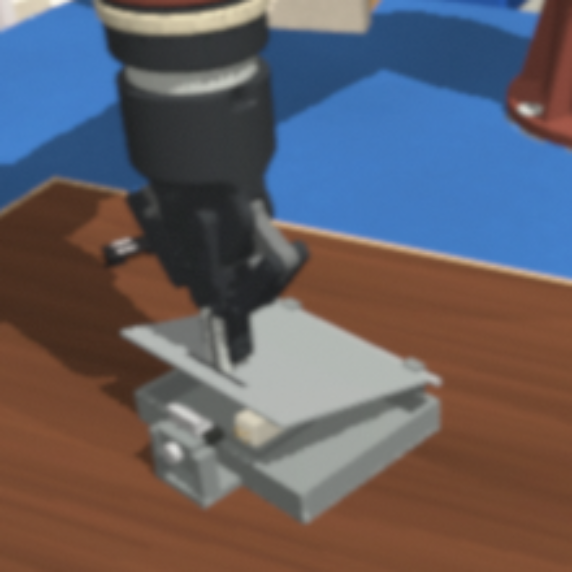

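Request:
jog_arm(
  rows=[
    [0, 0, 0, -0.05, 0, 0.15, 0],
    [0, 0, 0, -0.05, 0, 0.15, 0],
    [0, 0, 0, 0, 0, 0.15, 0],
    [0, 0, 0, 0, 0, 0.15, 0],
    [0, 0, 0, 0, 0, 0.05, 0],
  ],
)

```text
clock: 16.35
position: [0.6234, -0.0763, 0.0551]
ee_rot: [0.0, 0.159, 0.987, -0.0]
contact_force: [0.7, -0.9, 1.2]
gripper_width: 0.0
gripper_force: 0.7
```

```bash
python3 tr.py
```

```text
tray xyz mm 33.5 -1.3 55.1 F [ 0.72 -0.93  1.18] t 16.35
```

Request:
jog_arm(
  rows=[
    [0, 0, 0, 0, 0, 0.05, 0],
    [0, 0, 0, 0, 0, 0.05, 0],
    [0, 0, 0, 0, 0, 0.05, 0],
    [0, 0, 0, 0, 0, 0.05, 0],
    [0, 0, 0, 0, 0, 0, 0],
  ],
)

```text
clock: 16.98
position: [0.6232, -0.0762, 0.051]
ee_rot: [0.0, 0.159, 0.987, -0.0]
contact_force: [0.7, -0.7, 1.3]
gripper_width: -0.0002
gripper_force: 0.6
```

Request:
jog_arm(
  rows=[
    [0, 0, 0, 0, 0, 0.04, 0],
    [0, 0, 0, 0, 0, 0.04, 0],
    [0, 0, 0, 0, 0, 0.04, 0],
    [0, 0, 0, 0, 0, 0, 0],
    [0, 0, 0, 0, 0, 0, 0],
  ],
)

```text
clock: 17.6
position: [0.6232, -0.0762, 0.0487]
ee_rot: [0.0, 0.159, 0.987, 0.0]
contact_force: [0.4, -0.8, 2.1]
gripper_width: 0.0001
gripper_force: 0.6
```

Request:
jog_arm(
  rows=[
    [0, 0, 0, 0, 0, 0.03, 0],
    [0, 0, 0, 0, 0, 0.03, 0],
    [0, 0, 0, 0, 0, 0.03, 0],
    [0, 0, 0, 0, 0, 0, 0],
    [0, 0, 0, 0, 0, 0, 0],
  ],
)

```text
clock: 18.23
position: [0.6234, -0.0762, 0.0473]
ee_rot: [0.0, 0.159, 0.987, -0.0]
contact_force: [-1.2, 0.6, 5.4]
gripper_width: -0.0002
gripper_force: 2.7
```

Request:
jog_arm(
  rows=[
    [0, 0, 0, 0, 0, 0.02, 0],
    [0, 0, 0, 0, 0, 0.02, 0],
    [0, 0, 0, 0, 0, 0, 0],
    [0, 0, 0, 0, 0, 0, 0],
    [0, 0, 0, 0, 0, 0, 0],
  ],
)

```text
clock: 18.85
position: [0.6234, -0.0763, 0.0467]
ee_rot: [0.0, 0.159, 0.987, -0.0]
contact_force: [-0.9, 0.4, 6.4]
gripper_width: 0.0
gripper_force: 3.2
```

Request:
jog_arm(
  rows=[
    [0, 0, 0, 0, 0, 0.02, 0],
    [0, 0, 0, 0, 0, 0.02, 0],
    [0, 0, 0, 0, 0, 0, 0],
    [0, 0, 0, 0, 0, 0, 0],
    [0, 0, 0, 0, 0, 0, 0],
  ],
)

```text
clock: 19.48
position: [0.6234, -0.0763, 0.0454]
ee_rot: [0.0, 0.159, 0.987, -0.0]
contact_force: [1.7, -0.6, 3.8]
gripper_width: -0.0001
gripper_force: 1.7
```

Request:
jog_arm(
  rows=[
    [0, 0, 0, 0, 0, 0.02, 0],
    [0, 0, 0, 0, 0, 0, 0],
    [0, 0, 0, 0, 0, 0, 0],
    [0, 0, 0, 0, 0, 0, 0],
    [0, 0, 0, 0, 0, 0, 0],
  ],
)

```text
clock: 20.1
position: [0.6231, -0.0762, 0.0448]
ee_rot: [0.0, 0.159, 0.987, -0.0]
contact_force: [1.0, -1.0, 2.8]
gripper_width: 0.0006
gripper_force: 1.0
```

Request:
jog_arm(
  rows=[
    [0, 0, 0, 0, 0, 0.02, 0],
    [0, 0, 0, 0, 0, 0, 0],
    [0, 0, 0, 0, 0, 0, 0],
    [0, 0, 0, 0, 0, 0, 0],
    [0, 0, 0, 0, 0, 0, 0],
  ],
)

```text
clock: 20.72
position: [0.6232, -0.0762, 0.0445]
ee_rot: [0.0, 0.159, 0.987, 0.0]
contact_force: [1.5, -0.5, 2.0]
gripper_width: -0.0003
gripper_force: 0.9
```

Request:
jog_arm(
  rows=[
    [0, 0, 0, 0, 0, 0.02, 0],
    [0, 0, 0, 0, 0, 0.01, 0],
    [0, 0, 0, 0, 0, 0, 0],
    [0, 0, 0, 0, 0, 0, 0],
    [0, 0, 0, 0, 0, 0, 0],
  ],
)

```text
clock: 21.35
position: [0.623, -0.0761, 0.0437]
ee_rot: [-0.0, 0.159, 0.987, 0.0]
contact_force: [0.9, -0.0, 0.1]
gripper_width: 0.0002
gripper_force: 0.0
```

Request:
jog_arm(
  rows=[
    [0, 0, 0, 0, 0, 0.02, 0],
    [0, 0, 0, 0, 0, 0.01, 0],
    [0, 0, 0, 0, 0, 0, 0],
    [0, 0, 0, 0, 0, 0, 0],
    [0, 0, 0, 0, 0, 0, 0],
  ],
)

```text
clock: 21.98
position: [0.6233, -0.0762, 0.0434]
ee_rot: [0.0, 0.159, 0.987, -0.0]
contact_force: [-0.5, -0.3, -0.5]
gripper_width: 0.0001
gripper_force: 0.0
```

Request:
jog_arm(
  rows=[
    [0, 0, 0, 0, 0, 0.02, 0],
    [0, 0, 0, 0, 0, 0.02, 0],
    [0, 0, 0, 0, 0, 0, 0],
    [0, 0, 0, 0, 0, 0, 0],
    [0, 0, 0, 0, 0, 0, 0],
  ],
)

```text
clock: 22.6
position: [0.6233, -0.0762, 0.0426]
ee_rot: [0.0, 0.159, 0.987, -0.0]
contact_force: [0.8, -0.3, 0.7]
gripper_width: -0.0005
gripper_force: 0.0
```

Request:
jog_arm(
  rows=[
    [0, 0, 0, 0, 0, 0.02, 0],
    [0, 0, 0, 0, 0, 0.02, 0],
    [0, 0, 0, 0, 0, 0, 0],
    [0, 0, 0, 0, 0, 0, 0],
    [0, 0, 0, 0, 0, 0, 0],
  ],
)

```text
clock: 23.22
position: [0.6233, -0.0763, 0.0418]
ee_rot: [0.0, 0.159, 0.987, -0.0]
contact_force: [-0.3, 0.2, 2.0]
gripper_width: 0.0002
gripper_force: 0.8
```

```bash
python3 - <<'E'
from h import *
for k in range(3):
  p=eyes.read_camera("scene");W=cloud(p);c,s=np.cos(-.32),np.sin(-.32)
  d=W[...,:2]-[.592,-.0645];X=d@[c,s];Y=d@[-s,c];Z=W[...,2]
  f=(X>-.05)&(X<.056)&(abs(Y)<.065)&(abs(Y)>.03)&(Z>.025)&(Z<.06)
  fit=np.polyfit(X[f],Z[f],1);print(f.sum(),"theta",np.arctan(fit[0]),"z at hinge",np.polyval(fit,-.065),"z at edge",np.polyval(fit,.06),"F",arm.state()["contact_force"].round(1))
E
```

```text
1274 theta 0.036217902106798185 z at hinge 0.03671929920526892 z at edge 0.04124851752204919 F [ 0.  -0.1  0.9]
1262 theta 0.03547591827406624 z at hinge 0.036746930754425755 z at edge 0.041183281804421316 F [-0.4  1.   2.2]
1269 theta 0.03577631022814181 z at hinge 0.03679495398170826 z at edge 0.0412689017245368 F [0.  0.1 1.3]
```

Request:
jog_arm(
  rows=[
    [0, 0, 0, 0, 0, 0.02, 0],
    [0, 0, 0, 0, 0, 0.02, 0],
    [0, 0, 0, 0, 0, 0, 0],
    [0, 0, 0, 0, 0, 0, 0],
    [0, 0, 0, 0, 0, 0, 0],
  ],
)

```text
clock: 24.0
position: [0.6233, -0.0763, 0.0414]
ee_rot: [0.0, 0.159, 0.987, -0.0]
contact_force: [-1.6, 0.2, 4.7]
gripper_width: 0.0001
gripper_force: 2.6
```

Request:
jog_arm(
  rows=[
    [0, 0, 0, 0, 0, 0.02, 0],
    [0, 0, 0, 0, 0, 0.02, 0],
    [0, 0, 0, 0, 0, 0, 0],
    [0, 0, 0, 0, 0, 0, 0],
    [0, 0, 0, 0, 0, 0, 0],
  ],
)

```text
clock: 24.62
position: [0.6234, -0.0763, 0.0412]
ee_rot: [0.0, 0.159, 0.987, -0.0]
contact_force: [-3.7, 1.0, 10.6]
gripper_width: -0.0
gripper_force: 5.1
```

The force dropped to zero, which means the flap was caught, and then rose firmly on the pad. I'll back off and check that the flap stays down.

Request:
jog_arm(
  rows=[
    [0, 0, 0, 0, 0, -0.1, 0],
    [0, 0, 0, 0, 0, -0.2, 0],
    [0, 0, 0, 0, 0, -0.5, 0],
    [0, 0, 0, 0, 0, -0.8, 0],
    [0, 0, 0, 0, 0, -0.8, 0],
  ],
)

```text
clock: 25.25
position: [0.6235, -0.0763, 0.0897]
ee_rot: [0.001, 0.159, 0.987, -0.0]
contact_force: [0.4, 0.7, -0.0]
gripper_width: -0.0002
gripper_force: 0.0
```

Request:
jog_arm(
  rows=[
    [0, 0, 0, 0, 0, -1, 0],
    [0, 0, 0, 0, 0, -1, 0],
    [0, 0, 0, 0, 0, -1, 0],
    [0, 0, 0, 0, 0, -1, 0],
    [0, 0, 0, 0, 0, 0, 0],
  ],
)

```text
clock: 25.88
position: [0.6243, -0.0766, 0.1704]
ee_rot: [0.002, 0.159, 0.987, -0.0]
contact_force: [0.3, -0.7, -1.1]
gripper_width: 0.0003
gripper_force: 0.0
```

Request:
jog_arm(
  rows=[
    [0, 0, 0, 0, 0, 0, 0],
    [0, 0, 0, 0, 0, 0, 0],
    [0, 0, 0, 0, 0, 0, 0],
    [0, 0, 0, 0, 0, 0, 0],
    [0, 0, 0, 0, 0, 0, 0],
  ],
)

```text
clock: 26.5
position: [0.6232, -0.0762, 0.168]
ee_rot: [0.0, 0.159, 0.987, 0.0]
contact_force: [0.3, 0.3, 0.1]
gripper_width: -0.0002
gripper_force: 0.0
```

```bash
python3 tr.py; python3 - <<'E'
from h import *
p=eyes.read_camera("scene");W=cloud(p);c,s=np.cos(-.32),np.sin(-.32)
d=W[...,:2]-[.592,-.0645];X=d@[c,s];Y=d@[-s,c];Z=W[...,2]
f=(X>-.05)&(X<.056)&(abs(Y)<.065)&(abs(Y)>.03)&(Z>.025)&(Z<.06)
fit=np.polyfit(X[f],Z[f],1);print(f.sum(),"theta",np.arctan(fit[0]),"z at edge",np.polyval(fit,.06))
cv2.imwrite("pics/s6.png",cv2.resize(p["img"][100:320,150:370,::-1],None,fx=2.6,fy=2.6))
E
```

```text
tray xyz mm 33.3 -1.3 168.0 F [0.3  0.29 0.1 ] t 26.5
1695 theta 0.04251431984386773 z at edge 0.04209032994884605
```

View pics/s6.png

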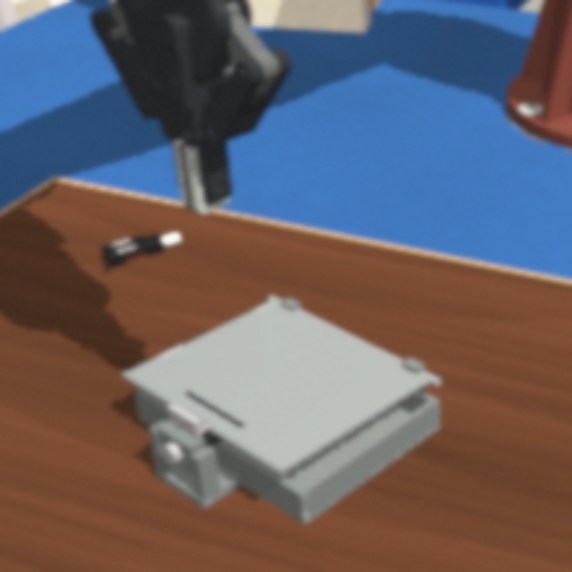

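The picture shows the flap shut under the tooth at about (185, 412) in the crop, with the arm well clear of it.

```bash
python3 -c "
from station import hand_in
print(hand_in())"
```

```text
the job is handed in; nothing more can be done
None
```

I handed the job in at about 26.5 s: the cartridge lies in the recess, and the flap stays shut on its catch at about 0.04 rad with the arm clear (highest press reading 10.6 N); the hand-in returned no verdict.

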